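Extend the telescopic hood brush and hold it ready

TASK

Get the telescopic brush ready for cleaning the extraction hood: with its head still hooked behind the cradle's ear, squeeze the side button in, pull the handle out to its second stop and let the button spring back out so that it locks there. Then lift the brush out of the cradle and finish while holding it up in the gripper, still locked at full length, about level and a good hand's breadth above the cradle. Leave the plain brush, cup, coffee pot and jar alone.

Things in the scene. Friction and masses are not known exactly. Their poses are not given: they have to be found in the camera images.
- brush: Telescopic brush. Grey plastic handle, black collar at its front, rubber cap at its rear: 252 mm long, 30 wide (y), 28 high (z), lying level in one cradle lane. Origin: on the handle's centre line at the button. x: along the handle towards the brush head; z up; y: the side that carries the button. Handle from x = -227 to +25 mm; beyond it a 14 x 14 mm aluminium rod carries the head. About 0.3 kg.
- button (a joint): Sprung steel button on the collar's side. Value in m: 0 = out, 0.0055 = fully in; 4 N to start, 9 N fully in. It locks the telescope at each stop; from 0.004 in, the rod slides. Let go, it springs out within 1 mm of a stop; let go between stops it stays about 3 mm in and snaps out at the next stop. Gripping the collar across its width, one pad on the button, presses it.
- button_face (a point): Centre of the button's outer face, 21 mm to the +y side of the handle's centre line when out. The button is 18 mm long (x), 14 high and stands 6 mm proud: 36 mm over handle and button, 30.5 mm when pressed. It faces sideways, level.
- handle_grip (a point): Point on the handle's centre line 85 mm behind the button, a good place to hold and lift it: the extended brush balances about 45 mm behind the button. At the second stop this point is about 45 mm clear of the handle ear, on its outer side. A grip 30 mm or more behind the button does not press it.
- rod (a joint): Extension of the telescope in m: 0 = closed and locked (the start), 0.050 = first stop, 0.100 = second stop, also the end of its travel (hard at 0.101). Grows as the handle is pulled away from the head, along the handle's -x. About 2 N of sliding friction with the button in; locked at a stop it has 1 to 2 mm of play.
- head_end (a point): Far end of the brush head, on the centre line: 140 mm ahead of the button when closed, 240 mm at the second stop. The head is 70 mm long, 46 wide, from 8 mm above to 32 mm below the centre line, bristles down. At the start its back stands 1 mm beyond the head ear, which stops it from following the handle.
- handle_end (a point): Rear end of the handle's rubber cap, on the centre line, 227 mm behind the button.
- cradle: Stainless drip cradle fixed to the counter: tray 250 mm (x) by 240 (y) with a 14 mm rim and two upright ears across it. Origin: centre of the tray's underside, on the counter; z up; x points to the brush heads. Two lanes, at y = +60 and -60 mm, hold a brush each, centre line 85 mm above the counter. A brush comes out straight up.
- handle_ear (a point): Middle of the top edge of the handle ear, at the cradle's x = -103 mm: 4 mm thick, 230 wide, 100 high, with an open-topped slot 36 mm wide in each lane, slot floor 71 mm above the counter, in which the handle lies and slides.
- head_ear (a point): Middle of the top edge of the head ear, at the cradle's x = +103 mm: 4 mm thick, 230 wide, 100 high, with an open-topped slot 20 mm wide in each lane, slot floor 78 mm above the counter. The rod lies in the slot; the wider head is beyond it and hooks behind it.
- plain_brush: Plain one-piece brush with the same head but a shorter, stiff grey handle without collar, rod or button, in the cradle's other lane. Origin on its centre line, x towards its head (from x = -150 mm to +140 mm). To be left alone.
- coffee_cup: White cup with a handle, 72 mm across, 65 mm high, standing on the counter; origin under its centre. To be left alone.
- coffee_pot: Small brass coffee pot, 82 mm across, 75 mm high, with a 120 mm wooden handle rising along its x axis; origin under its centre. To be left alone.
- sugar_jar: Glass jar with a steel cap, 80 mm across, 110 mm high; origin under its centre. To be left alone.

How it is judged (in metres and radians):
On the way, in this order (a step that is already met when the one before it is completed fails the run):
1. button squeezed in with the brush in the cradle (value of joint button above 0.0035 m and height (world z) of brush below 0.11 m and height (world z) of head_end below 0.12 m), for 0.1 s.
2. second stop reached and locked, button out, head still in the cradle (value of joint rod above 0.096 m and value of joint button below 0.0015 m and height (world z) of head_end below 0.12 m), for 0.2 s.
At the end, for the whole second after the job is handed in: Telescope at its second stop (96 mm or more), button out (under 1.5 mm in); brush held still in the fingers, level within 20 degrees, its centre line at the button and both ends over 145 mm above the counter (60 mm above where it lay), touching neither cradle nor plain brush (value of joint rod above 0.096 m and value of joint button below 0.0015 m and height (world z) of each of brush, head_end, handle_end above 0.145 m and angle between brush's own x axis and vertical between 1.22 and 1.92 rad and contact force between the fingers and brush above 2 N and contact force between each of cradle, plain_brush and brush below 0.1 N and linear speed of brush below 0.05 m/s); the arm keeps its last pose, push and grip.
It fails at once if the plain brush is disturbed (distance of plain_brush from where it was at the start of the episode above 0.02 m).
It fails at once if the cup, coffee pot or jar is disturbed (distance of any of coffee_cup, coffee_pot, sugar_jar from where it was at the start of the episode above 0.02 m).
It also fails if it takes over 45 s, if anything falls off the work surface, if the arm or the gripper's body presses on something with over 40 N, if the wrist force passes 120 N, or if a joint passes its speed limit or range.

ROBOT

A 6-joint arm with a two-finger parallel gripper is mounted at the origin on the work surface. World frame = base frame: x ahead of the robot, y to its left, z up, the work surface at z = 0. Lengths are in mm, angles in rad, forces in N, time in s.
With the tool pointing down it reaches from about 425 to 925 mm from the base axis. Payload 12.5 kg.
Tool frame: the origin (TCP) lies midway between the tips of the shut fingers; the grasp point (between the pads) lies 19 mm behind it (manip.hold_point_z is the distance from the TCP to the grasp point, in mm); z points along the fingers, y is the line along which they close (so a half turn about z gives the same grasp; the last joint's range is limited). The gripper opens to 85 mm and grips with 20 to 120 N. Pads are 22 mm wide; open, the fingers measure 114 mm over their backs; the gripper's body (76 mm by 85 mm) begins 54 mm behind the grasp point. The pads swing forward as they close: fully open they stand 13 mm farther back than shut.
Start: joints at [1.006, 0.491, 1.559, -0, 1.092, -0.106], TCP at [276.781, 560.39, 231.327] pointing down, gripper open.
Joint ranges: [-3.1, 3.1], [-0.84, 2.19], [0.05, 2.79], [-1.13, 4.28], [0.06, 2.93], [-2.69, 2.69]. Speed limits (rad/s): [2.22, 2.22, 2.79, 3.14, 3.14, 3.14].

INTERFACE

Orientations are given as a unit quaternion [w, x, y, z].
In Python, from cell import get_obs, vision, ticket, manip gives the robot as it stands.
- The arm moves only by the tool jog_arm, never from a script. Its argument "rows" is one flat list of numbers, 7 for each row, row after row: the turn, a rotation vector about the world's x, y, z in units of 4 degrees (1.0 is 4 degrees), then the shift along the world's x, y, z in units of 0.02 m (1.0 is 0.02 m), then the opening in per cent of the stroke, from 0 (shut) to 100 (fully open). In form: [rx, ry, rz, dx, dy, dz, claw, rx, ry, rz, dx, dy, dz, claw, ...]. A call has 1 to 20 rows; each row shifts and turns the commanded pose from where the row before left it; what a row does not reach is not made up. A row lasts 1/12 s, in which the tool goes at most 41.7 mm and 7.16 degrees, less where a joint would pass 70% of its speed; a pose out of reach is approached as far as the arm can. A call with a number of a shift or a turn outside -1 to 1 is refused whole. A call with a gripper value outside its range is refused whole. The fingers move at their own pace and stop on an object; "newtons" is the grip in N (left out, the last holds). Time passes only in rows, so rows that do not move let the fingers close. It gives the time, the measured TCP pose, the force, the opening and the grip force at its end, in the units of the state.
- get_obs(): the state, without advancing time (a new reading comes with each control period).
- vision.camera(name): name is "scene" or "top" or "wrist"; returns a dict with "frame" (400x640x3 uint8, blue, green, red), "fx", "fy", "cx", "cy" (pixels), "extrinsics" (4x4, takes a point from camera to world coordinates); the wrist camera has in their place "hand_eye" (4x4, takes a point from camera to tool coordinates, whose origin is the TCP and whose axes are the flange's). Camera axes: x right, y up, looking along -z (the intrinsics and any distortion apply to the point x, -y, -z); pixel columns grow to the right and rows downward; lengths in mm; the calibration is good to about 2 mm. A picture is of the moment at which its call begins: read the wrist's pose just before it. There is no depth.
- ticket.finish_job(): hands the job in; it is judged then, once.
The state is a dict: "clock": time; "q": joint angles; "qvel": joint speeds; "effort": joint torques, N m; "position": TCP position; "eef_rot": TCP orientation; "wrist_force": force on the tool from outside, world axes, zero at the start; "moment": the same for the moment, N m; "opening": finger opening in mm; "grasp_force": force on a finger pad.
Only numpy, scipy, OpenCV 4.12 (cv2) and the standard library are available. Lean on these libraries where they do the work, as an engineer would, in place of code of your own. Each camera call takes 0.05 s, during which the arm holds its last target. There are 200 camera calls.

## Working session

There is one attempt and no reset: what is moved stays moved. The work goes in short steps, Python scripts to look and compute and a tool call to move; the robot and the scene stay as the last step left them, time stands still between calls to the robot, and variables do not carry over. Pictures are saved under pics/ and viewed, at most 10 in all, crops included, and the job is handed in when it is done.

Besides the shell and the picture viewer there is one more tool, called after "Call:" by a JSON object that holds its "fn" and its "kwargs", one argument or row to a line. jog_arm: Moves the arm, as the interface text tells. Shifts and turns lie within -1 to 1; 1 stands for 0.02 m of shift or 4 degrees of turn. Its arguments: {"type":"object","properties":{"rows":{"type":"array"},"newtons":{"type":"number"}},"required":["rows"]}

```bash
mkdir -p pics; python3 - <<'E'
from cell import get_obs, vision, ticket, manip
import cv2,pickle
d={}
for n in("scene","top"):
    c=vision.camera(n); d[n]=c; cv2.imwrite(f"pics/{n}0.png",c["frame"])
    print(n,c["fx"],c["fy"],c["cx"],c["cy"],c["extrinsics"].tolist() if hasattr(c["extrinsics"],'tolist') else c["extrinsics"],[k for k in c])
pickle.dump(d,open("cams.pkl","wb"))
print(get_obs())
E
```

```text
scene 455.2903821385671 455.2903821385671 312.5305747782783 205.09655374301866 [[-0.3766323168378896, -0.5623090854716819, 0.7361770101744041, 1551.6221065030118], [0.9263291453694611, -0.22183300821379018, 0.30447402336801105, 400.43249506148436], [-0.007900148885127644, 0.7966169775135485, 0.6044327744131446, 856.8941800079293], [0.0, 0.0, 0.0, 1.0]] ['frame', 'fx', 'fy', 'cx', 'cy', 'extrinsics']
top 495.09827949287 495.09827949287 326.7634940421235 201.4962510900064 [[-0.028943266913683843, 0.9955561103838101, -0.08961204370966094, 422.23588023629446], [-0.999578507489563, -0.029029085723683238, 0.0003457556719085112, 20.11091417378367], [-0.0022571365268537823, 0.08958428020309132, 0.9959766875159244, 1878.2801715885716], [0.0, 0.0, 0.0, 1.0]] ['frame', 'fx', 'fy', 'cx', 'cy', 'extrinsics']
{'clock': 0.1, 'q': array([ 1.00639457e+00,  4.91509716e-01,  1.55939445e+00, -3.86675337e-06,
        1.09172175e+00, -1.05596873e-01]), 'qvel': array([ 0.0007617 , -0.00186253, -0.00035252,  0.00095931, -0.00118964,
       -0.00038335]), 'effort': array([ 1.83748562e-03, -6.19447732e+01, -2.62028271e+01, -5.16874343e-05,
        2.82633257e-03, -3.09849622e-05]), 'position': array([276.66569748, 560.19917859, 230.77765123]), 'eef_rot': array([-1.68232968e-04,  2.27394762e-01,  9.73802524e-01, -4.88478174e-04]), 'wrist_force': array([-0.02022025, -0.99598269,  0.15955812]), 'moment': array([ 0.02962226, -0.03639205,  0.02538026]), 'grasp_force': 0.0, 'opening': 85.14022460374694}
```

View pics/scene0.png

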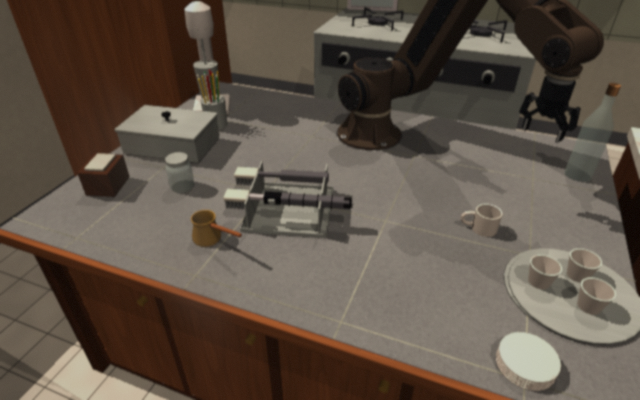

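View pics/top0.png

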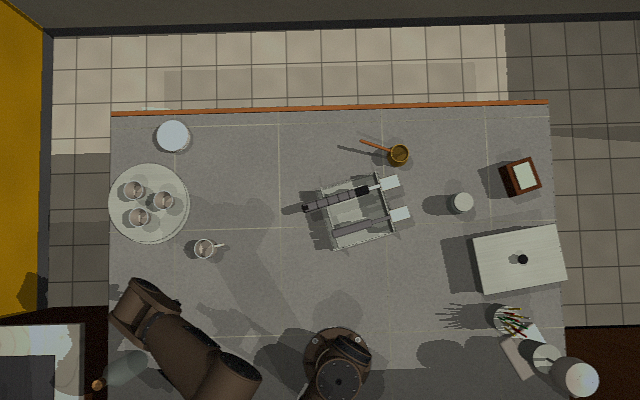

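The cradle is at about (355,210) in top. The telescopic brush, with its black collar near (362,190), is the far one and its handle end is near (292,210). The heads point right (world -y). The cup, pot and jar are well clear of it. Next I'll zoom in on both views.

```bash
python3 - <<'E'
import cv2,pickle,numpy as np
d=pickle.load(open("cams.pkl","rb"))
t=d["top"]["frame"][165:255,280:420]; s=d["scene"]["frame"][155:245,215:365]
t=cv2.resize(t,None,fx=5.7,fy=5.7,interpolation=cv2.INTER_CUBIC)[:,:798]; t=cv2.resize(t,(784,504)); 
cv2.imwrite("pics/t1.png",t)   # 5.6x
cv2.imwrite("pics/s1.png",cv2.resize(s,(795,477),interpolation=cv2.INTER_CUBIC)) #5.3x
E
```

```text
(no output)
```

View pics/t1.png

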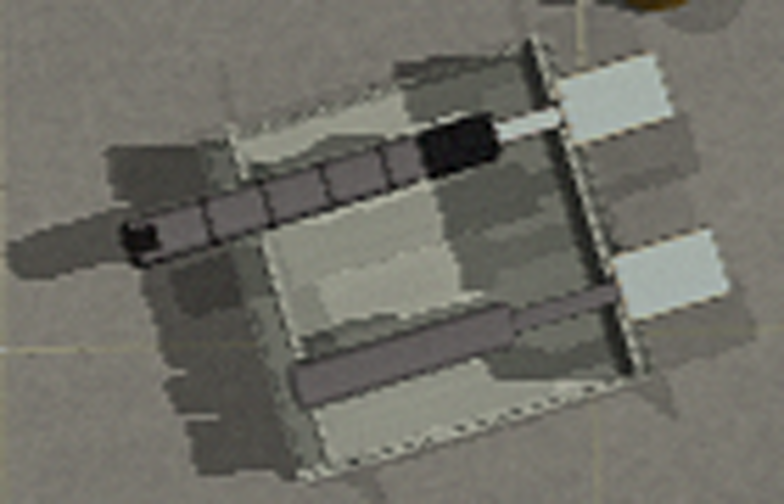

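View pics/s1.png

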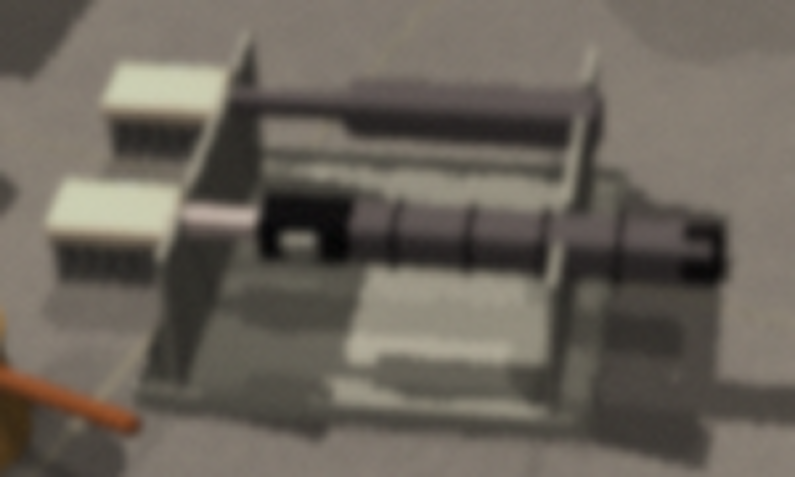

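In the top crop the handle runs from the cap at (125,240) to the collar front at (497,135), and the head end is at (664,83). The scene crop shows the steel button on the far (+x) side of the collar at (298,240). Now casting rays.

```bash
cat > h.py <<'E'
import numpy as np
def ray(c,u,v,E=None):
    E=np.array(c["extrinsics"]) if E is None else E
    d=np.array([(u-c["cx"])/c["fx"],-(v-c["cy"])/c["fy"],-1.])
    return E[:3,3],E[:3,:3]@d
def onz(c,u,v,z,E=None):
    o,d=ray(c,u,v,E); return (o+d*(z-o[2])/d[2])
E
python3 - <<'E'
import pickle,numpy as np
from h import *
d=pickle.load(open("cams.pkl","rb")); t=d["top"]; s=d["scene"]
T=lambda u,v,z:onz(t,280+u/5.6,165+v/5.6,z)
S=lambda u,v,z:onz(s,215+u/5.3,155+v/5.3,z)
rear=T(125,241,97);front=T(497,135,99);he=T(664,83,93)
he=T((656+674)/2,(55+103)/2,93)
cb=T(422,157,99)
print("rear",rear,"front",front,"headend",he,"collarback",cb)
ax=front-rear;print(np.linalg.norm(ax),np.degrees(np.arctan2(ax[1],ax[0])))
ax=he-rear;print(np.linalg.norm(ax),np.degrees(np.arctan2(ax[1],ax[0])))
print("button face scene",S(298,240,85))
# plain brush: grip rear/front
p0=T(298,386,97);p1=T(612,295,92);a=p1-p0;print("plain",p0,p1,np.degrees(np.arctan2(a[1],a[0])))
# cradle ears top edges z=100
for n,q in dict(hd1=(533,40),hd2=(640,372),hn1=(232,130),hn2=(305,478)).items(): print(n,T(*q,100))
E
```

```text
rear [561.39264916 108.33979196  97.        ] front [ 622.85805974 -133.55725482   99.        ] headend [ 656.89758895 -244.36617635   93.        ] collarback [609.99527777 -84.67155525  99.        ]
249.59202298942466 -75.7430163589349
365.4294646181052 -74.84889733897805
button face scene [ 633.64631699 -106.37559268   85.        ]
plain [ 4.64940764e+02 -2.78544314e-01  9.70000000e+01] [ 517.73133528 -204.47455447   92.        ] -75.5047624711529
hd1 [ 683.90508017 -159.01969192  100.        ]
hd2 [ 467.46253231 -219.39792397  100.        ]
hn1 [630.98622822  37.37633525 100.        ]
hn2 [406.15140336  -2.94535604 100.        ]
```

Call:
{"fn": "jog_arm", "kwargs": {
  "rows": [0,0,-0.36,0.5,-1,0,100,0,0,-0.36,0.5,-1,0,100,0,0,-0.36,0.5,-1,0,100,0,0,-0.36,0.5,-1,0,100,0,0,-0.36,0.5,-1,0,100,0,0,-0.36,0.5,-1,0,100,0,0,-0.36,0.5,-1,0,100,0,0,-0.36,0.5,-1,0,100,0,0,-0.36,0.5,-1,0,100,0,0,-0.36,0.5,-1,0,100,0,0,-0.36,0.5,-1,0,100,0,0,-0.36,0.5,-1,0,100,0,0,-0.36,0.5,-1,0,100,0,0,-0.36,0.5,-1,0,100,0,0,-0.36,0.5,-1,0,100,0,0,-0.36,0.5,-1,0,100,0,0,-0.36,0.5,-1,0,100,0,0,-0.36,0.5,-1,0,100,0,0,-0.36,0.5,-1,0,100,0,0,-0.36,0.5,-1,0,100]
}}

```text
clock: 1.77
position: [477.0, 159.3, 231.2]
eef_rot: [-0.0, 0.463, 0.886, -0.0]
wrist_force: [0.6, -0.5, 0.7]
opening: 85.4
grasp_force: 0.0
```

Call:
{"fn": "jog_arm", "kwargs": {
  "rows": [0,0,-0.36,0.5,-1,0,100,0,0,-0.36,0.5,-1,0,100,0,0,-0.36,0.5,-1,0,100,0,0,-0.36,0.5,-1,0,100,0,0,-0.36,0.5,-1,0,100,0,0,-0.36,0.5,-1,0,100,0,0,-0.36,0.5,-1,0,100,0,0,-0.36,0.5,-1,0,100,0,0,-0.36,0.5,-1,0,100,0,0,-0.36,0.5,-1,0,100,0,0,-0.36,0.5,-1,0,100,0,0,-0.36,0.5,-1,0,100,0,0,-0.36,0.5,-1,0,100,0,0,0,0,0,0,100]
}}

```text
clock: 2.93
position: [607.9, -102.6, 230.7]
eef_rot: [0.0, 0.602, 0.799, -0.0]
wrist_force: [-0.0, 0.6, -0.6]
opening: 85.5
grasp_force: 0.0
```

```bash
python3 - <<'E'
from cell import get_obs, vision, manip
import cv2,pickle
o=get_obs(); c=vision.camera("wrist"); pickle.dump((o,c),open("w1.pkl","wb")); cv2.imwrite("pics/w1.png",c["frame"])
print(o["clock"],o["position"],o["eef_rot"],o["q"],c["fx"],c["cx"],c["cy"],c["hand_eye"],manip.hold_point_z)
E
```

```text
2.9333 [ 607.92463953 -102.63935573  230.66896005] [ 1.94985369e-04  6.01922308e-01  7.98554611e-01 -1.72685127e-04] [-2.74158800e-01  4.79331191e-01  1.58159665e+00 -5.25340626e-04
  1.08042699e+00 -5.52895390e-01] 300.4910786392769 321.184263728822 198.42858444668312 [[ 5.97854248e-04  9.60939270e-01  2.76758671e-01  6.95301018e+01]
 [ 9.99998914e-01 -9.47291034e-04  1.12890973e-03  7.96923105e-01]
 [ 1.34698470e-03  2.76757696e-01 -9.60938793e-01 -1.41772093e+02]
 [ 0.00000000e+00  0.00000000e+00  0.00000000e+00  1.00000000e+00]] 18.700000000000003
```

View pics/w1.png

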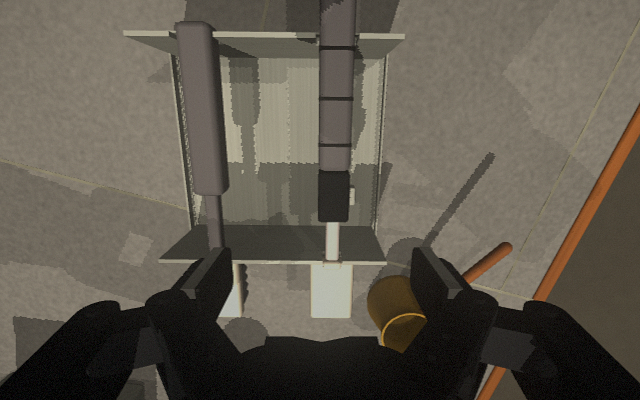

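The wrist view shows the button at (351,195), the collar from (334,171) to (333,221), the brush running nearly vertical, and the pot to the right with its handle tip at (505,247).

```bash
python3 - <<'E'
import pickle,numpy as np
from scipy.spatial.transform import Rotation as R
from h import *
o,c=pickle.load(open("w1.pkl","rb")); d=pickle.load(open("cams.pkl","rb"))
q=o["eef_rot"]; M=np.eye(4); M[:3,:3]=R.from_quat([q[1],q[2],q[3],q[0]]).as_matrix(); M[:3,3]=o["position"]
E=M@np.array(c["hand_eye"])
W=lambda u,v,z:onz(c,u,v,z,E).round(1)
print("tool y",M[:3,1],np.degrees(np.arctan2(M[1,1],M[0,1])))
f=W(333.5,221,99);b=W(334.,171,99);r=W(337,47,99)
print("front",f,"back",b,"ring",r,"ang",np.degrees(np.arctan2(*(f-r)[[1,0]])))
print("button",W(352,195,85))
print("head end",W(331,318,93))
print("ears",W(160,262,100),W(386,263,100),W(124,32,100),W(405,36,100))
print("pot handle tip",W(507,247,100),"pot top",onz(d["top"],380,148,90))
E
```

```text
tool y [ 9.61335737e-01  2.75379011e-01 -4.10649221e-05] 15.98460200862843
front [ 628.7 -130.    99. ] back [615.  -82.9  99. ] ring [587.5  17.4  99. ] ang -74.38370924724302
button [ 640.4 -103.5   85. ]
head end [ 659.3 -240.9   93. ]
ears [ 473.4 -219.9  100. ] [ 692.1 -158.1  100. ] [417.6 -20.  100. ] [638.5  40.3 100. ]
pot handle tip [ 801.2 -108.4  100. ] pot top [ 774.0252464  -181.03166074   90.        ]
```

Call:
{"fn": "jog_arm", "kwargs": {
  "rows": [0,0,0,0.12,-0.06,-0.9,100,0,0,0,0.12,-0.06,-0.9,100,0,0,0,0.12,-0.06,-0.9,100,0,0,0,0.12,-0.06,-0.9,100,0,0,0,0.1,-0.06,-0.9,100,0,0,0,0,0,-0.9,100,0,0,0,0,0,-0.8,100,0,0,0,0,0,-0.7,100,0,0,0,0,0,-0.6,100,0,0,0,0,0,-0.5,100,0,0,0,0,0,-0.3,100,0,0,0,0,0,0,60,0,0,0,0,0,0,60,0,0,0,0,0,0,60,0,0,0,0,0,0,60],
  "newtons": 30
}}

```text
clock: 4.23
position: [618.7, -105.7, 66.1]
eef_rot: [0.001, 0.6, 0.8, 0.0]
wrist_force: [0.1, -0.2, 0.1]
opening: 51.2
grasp_force: 0.0
```

```bash
python3 - <<'E'
from cell import get_obs, vision, manip
import cv2,pickle
o=get_obs(); c=vision.camera("wrist"); pickle.dump((o,c),open("w2.pkl","wb")); cv2.imwrite("pics/w2.png",c["frame"])
print(o["clock"],o["position"],o["opening"])
E
```

```text
4.2333 [ 618.71284444 -105.68275556   66.10417225] 51.243997491421275
```

View pics/w2.png

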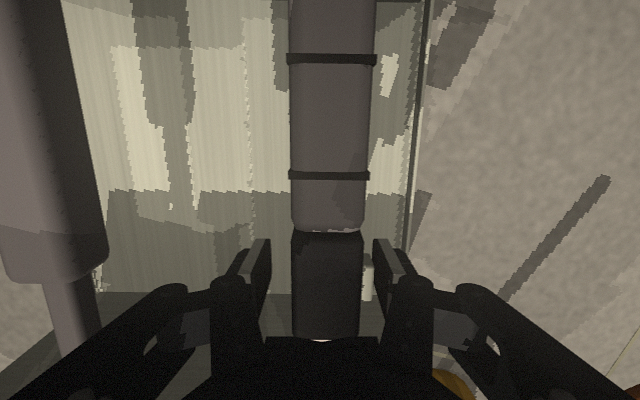

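The pads straddle the collar. The collar's back edge is at (327,231) and the button shows at (367, 254–300).

```bash
python3 - <<'E'
import pickle,numpy as np
from scipy.spatial.transform import Rotation as R
from h import *
o,c=pickle.load(open("w2.pkl","rb"))
q=o["eef_rot"]; M=np.eye(4); M[:3,:3]=R.from_quat([q[1],q[2],q[3],q[0]]).as_matrix(); M[:3,3]=o["position"]
E=M@np.array(c["hand_eye"]); Mi=np.linalg.inv(M)
for n,(u,v,z) in dict(cb=(327,231,99),cf=(324,340,99),b0=(369,254,92),b1=(369,300,92)).items():
    p=onz(c,u,v,z,E); print(n,p.round(1),(Mi@np.r_[p,1])[:3].round(1))
E
```

```text
cb [614.5 -80.9  99. ] [ 25.    2.9 -32.9]
cf [ 627.8 -130.2   99. ] [-26.1   1.9 -32.9]
b0 [635.5 -88.6  92. ] [ 11.7  20.9 -25.9]
b1 [ 642.8 -109.9   92. ] [-10.8  21.9 -25.9]
```

Call:
{"fn": "jog_arm", "kwargs": {
  "rows": [0,0,0,0.11,0.03,-0.15,60,0,0,0,0,0,0,45,0,0,0,0,0,0,20,0,0,0,0,0,0,20,0,0,0,0,0,0,20,0,0,0,0,0,0,20,0,0,0,0,0,0,20,0,0,0,0,0,0,20],
  "newtons": 30
}}

```text
clock: 4.95
position: [620.9, -105.1, 62.9]
eef_rot: [0.0, 0.6, 0.8, 0.0]
wrist_force: [-1.3, -0.3, 5.6]
opening: 30.1
grasp_force: 30.7
```

Call:
{"fn": "jog_arm", "kwargs": {
  "rows": [0,0,0,-0.067,0.241,0,20,0,0,0,-0.067,0.241,0,20,0,0,0,-0.1,0.36,0,20,0,0,0,-0.133,0.482,0,20,0,0,0,-0.133,0.482,0,20,0,0,0,-0.133,0.482,0,20,0,0,0,-0.133,0.482,0,20,0,0,0,-0.133,0.482,0,20,0,0,0,0,0,0,20]
}}

```text
clock: 5.7
position: [602.7, -38.6, 62.9]
eef_rot: [0.001, 0.6, 0.8, 0.0]
wrist_force: [-0.2, 5.3, 6.6]
opening: 29.9
grasp_force: 30.9
```

Call:
{"fn": "jog_arm", "kwargs": {
  "rows": [0,0,0,-0.133,0.482,0,20,0,0,0,-0.133,0.482,0,20,0,0,0,-0.067,0.241,0,20,0,0,0,-0.04,0.145,0,20,0,0,0,0,0,0,20,0,0,0,0,0,0,20]
}}

```text
clock: 6.2
position: [595.6, -12.5, 62.9]
eef_rot: [0.001, 0.6, 0.8, 0.0]
wrist_force: [2.4, 0.2, 6.2]
opening: 30.0
grasp_force: 30.7
```

Call:
{"fn": "jog_arm", "kwargs": {
  "rows": [0,0,0,-0.02,0.072,0,20,0,0,0,-0.02,0.072,0,20,0,0,0,-0.02,0.072,0,20,0,0,0,0,0,0,20,0,0,0,0,0,0,20]
}}

```text
clock: 6.62
position: [594.6, -8.9, 62.9]
eef_rot: [0.001, 0.6, 0.8, 0.0]
wrist_force: [1.5, -3.4, 6.0]
opening: 29.9
grasp_force: 30.7
```

Call:
{"fn": "jog_arm", "kwargs": {
  "rows": [0,0,0,-0.02,0.072,0,20,0,0,0,0,0,0,20,0,0,0,0,0,0,20]
}}

```text
clock: 6.87
position: [594.3, -7.5, 62.9]
eef_rot: [0.001, 0.6, 0.8, 0.0]
wrist_force: [1.9, -4.5, 5.2]
opening: 29.9
grasp_force: 30.7
```

Call:
{"fn": "jog_arm", "kwargs": {
  "rows": [0,0,0,-0.02,0.072,0,20,0,0,0,0,0,0,20,0,0,0,0,0,0,20]
}}

```text
clock: 7.12
position: [594.1, -6.8, 62.9]
eef_rot: [0.002, 0.6, 0.8, 0.0]
wrist_force: [3.0, -9.9, 4.0]
opening: 30.0
grasp_force: 30.7
```

Call:
{"fn": "jog_arm", "kwargs": {
  "rows": [0,0,0,0,0,0,50,0,0,0,0,0,0,60,0,0,0,0,0,0,75,0,0,0,0,0,0,75,0,0,0,0,0,0,75,0,0,0,0,0,0,75]
}}

```text
clock: 7.62
position: [593.0, -5.6, 62.2]
eef_rot: [-0.0, 0.6, 0.8, -0.0]
wrist_force: [-0.5, -0.1, -0.4]
opening: 63.9
grasp_force: 0.0
```

```bash
python3 - <<'E'
from cell import get_obs, vision, manip
import cv2,pickle,numpy as np
o=get_obs(); c=vision.camera("wrist"); s=vision.camera("scene"); pickle.dump((o,c,s),open("w3.pkl","wb"))
a=c["frame"][100:380,160:520]; b=s["frame"][155:245,215:375]
b=cv2.resize(b,(498,280),interpolation=cv2.INTER_CUBIC)
cv2.imwrite("pics/w3.png",np.vstack([cv2.resize(a,(498,300)),b]))
print(o["clock"],o["position"],o["opening"],o["wrist_force"])
E
```

```text
7.6167 [593.00311653  -5.57864355  62.21311665] 63.88065629590329 [-0.49072157 -0.12664719 -0.40219641]
```

View pics/w3.png

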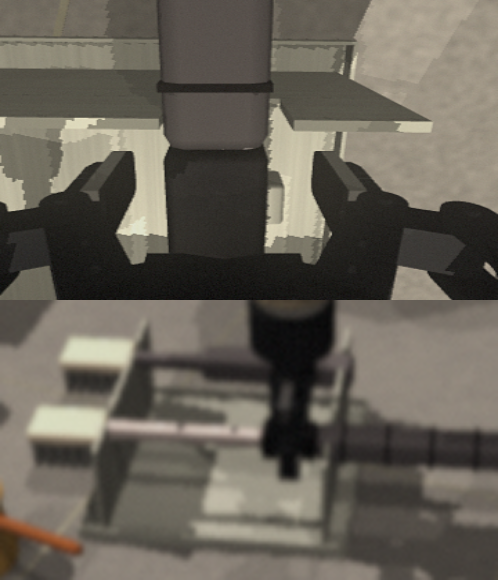

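The button stands proud at (275,195) in the upper crop and the handle is drawn out past the ear. The head is still at its place. Now moving to the handle grip.

Call:
{"fn": "jog_arm", "kwargs": {
  "rows": [0,0,0,0,0,0.5,75,0,0,0,0,0,0.8,75,0,0,0,0,0,0.9,75,0,0,0,0,0,0.8,75,0,0,0,-0.27,0.9,0,75,0,0,0,-0.27,0.9,0,75,0,0,0,-0.27,0.9,0,75,0,0,0,-0.27,0.9,0,75,0,0,0,0,0,0,75]
}}

```text
clock: 8.47
position: [570.6, 68.6, 123.2]
eef_rot: [-0.0, 0.6, 0.8, 0.0]
wrist_force: [0.1, 0.4, 0.0]
opening: 63.6
grasp_force: 0.0
```

```bash
python3 - <<'E'
from cell import get_obs, vision, manip
import cv2,pickle,numpy as np
o=get_obs(); c=vision.camera("wrist"); s=vision.camera("scene"); t=vision.camera("top"); pickle.dump((o,c,s,t),open("w4.pkl","wb"))
a=c["frame"]; b=cv2.resize(s["frame"][155:245,215:405],(591,280),interpolation=cv2.INTER_CUBIC)
cv2.imwrite("pics/w4.png",np.vstack([cv2.resize(a,(512,320)),cv2.resize(b,(512,243))]))
print(o["clock"],o["position"],o["opening"],o["wrist_force"])
E
```

```text
8.4667 [570.63493132  68.61370145 123.17524599] 63.63683310127874 [0.07386003 0.44331228 0.00552442]
```

View pics/w4.png

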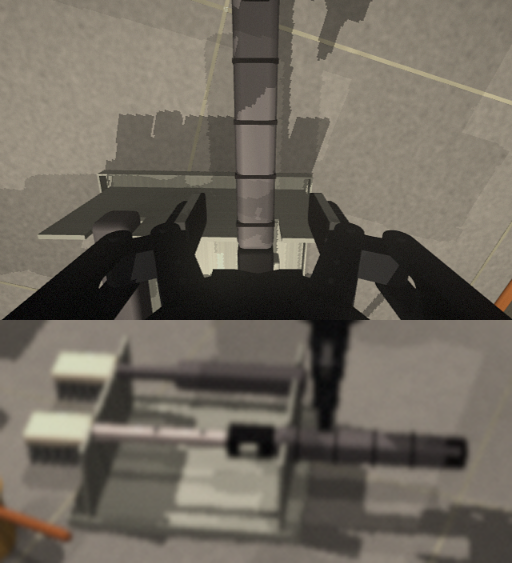

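The brush lies about level, centred between the fingers at column 257, with the button out at (249,449) in the lower crop.

```bash
python3 - <<'E'
import pickle,numpy as np
from h import *
s=pickle.load(open("w4.pkl","rb"))[2]
b=onz(s,215+249*190/512,155+(449-320)*90/243,85);a=onz(s,271.2,200.3,85);print(b,np.linalg.norm(b-a))
E
```

```text
[606.76227705  -5.95273311  85.        ] 104.0180936274635
```

Call:
{"fn": "jog_arm", "kwargs": {
  "rows": [0,0,0,0,0,-0.6,75,0,0,0,0,0,-0.8,75,0,0,0,0,0,-0.8,75,0,0,0,0,0,-0.55,75,0,0,0,0,0,-0.3,75,0,0,0,0,0,0,50,0,0,0,0,0,0,20,0,0,0,0,0,0,20,0,0,0,0,0,0,20,0,0,0,0,0,0,20,0,0,0,0,0,0,20,0,0,0,0,0,0,20,0,0,0,0,0,0,20],
  "newtons": 70
}}

```text
clock: 9.7
position: [571.9, 66.1, 62.0]
eef_rot: [0.001, 0.6, 0.8, 0.0]
wrist_force: [-1.5, -1.6, 6.3]
opening: 29.4
grasp_force: 69.9
```

Call:
{"fn": "jog_arm", "kwargs": {
  "rows": [0,0,0,0.02,-0.07,0,20,0,0,0,0.02,-0.07,0,20,0,0,0,0,0,0.2,20,0,0,0,0,0,0.3,20,0,0,0,0,0,0.4,20,0,0,0,0,0,0.5,20,0,0,0,0,0,0.5,20,0,0,0,0,0,0.6,20,0,0,0,0,0,0.6,20,0,0,0,0,0,0.6,20,0,0,0,0,0,0.6,20,0,0,0,0,0,0.6,20,0,0,0,0,0,0.6,20,0,0,0,0,0,0.5,20,0,0,0,0,0,0.4,20,0,0,0,0,0,0.2,20,0,0,0,0,0,0,20,0,0,0,0,0,0,20]
}}

```text
clock: 11.2
position: [572.2, 63.4, 193.2]
eef_rot: [-0.0, 0.601, 0.8, -0.0]
wrist_force: [-1.0, -0.7, -2.1]
opening: 29.5
grasp_force: 69.1
```

```bash
python3 - <<'E'
from cell import get_obs, vision, manip
import cv2,pickle,numpy as np
o=get_obs(); s=vision.camera("scene"); t=vision.camera("top"); pickle.dump((o,s,t),open("w5.pkl","wb"))
b=cv2.resize(s["frame"][120:245,205:405],(640,400),interpolation=cv2.INTER_CUBIC)
a=cv2.resize(t["frame"][160:260,260:440],(360,200))
cv2.imwrite("pics/w5.png",np.vstack([b,cv2.copyMakeBorder(a,0,0,0,280,0)]))
print(o["clock"],o["position"],o["opening"],o["wrist_force"],o["moment"],o["grasp_force"])
E
```

```text
11.2 [572.18568153  63.38403993 193.17547602] 29.54774172461219 [-0.99142539 -0.68778663 -2.10656489] [ 0.09247391  0.07141625 -0.03553874] 69.11535859107971
```

View pics/w5.png

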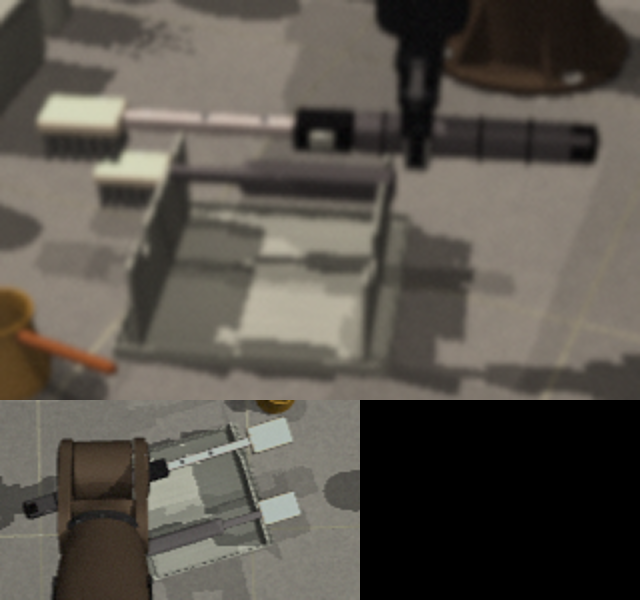

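The brush hangs level, well above the cradle, at full length. The button is out at (322,138) in the scene crop.

```bash
python3 -c "
from cell import ticket
print(ticket.finish_job())"
```

```text
the job is handed in; nothing more can be done
None
```

I handed the job in at about 11 s, with no verdict returned: the brush is locked at its second stop with the button out, and held about level roughly 130 mm above where it lay in the cradle; I kept clear of the plain brush, cup, pot and jar.

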